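# Pile the slide boxes on the carrier and slide it to the handover bay

### The job

Pile the slide boxes squarely one on another in the middle of the white carrier board: first blue, then yellow on it, then red on top. Then slide the loaded board along the bench, without lifting it, until it lies wholly inside the black tape outline with the pile still neat. There is glass in the boxes, so set them down rather than drop them, and leave everything else on the bench where it is.

Things in the scene. Friction and masses are not known exactly. Their poses are not given: they have to be found in the camera images.
- blue_box: blue flat rigid plastic box for microscope slides, 60 x 100 x 18 mm (x, y, z), with a white paper patch on top; origin at the centre of its underside, z up, x across the 60 mm width. 0.13 kg
- yellow_box: yellow flat rigid plastic box for microscope slides, 60 x 100 x 18 mm (x, y, z), with a white paper patch on top; origin at the centre of its underside, z up, x across the 60 mm width. 0.13 kg
- red_box: red flat rigid plastic box for microscope slides, 60 x 100 x 18 mm (x, y, z), with a white paper patch on top; origin at the centre of its underside, z up, x across the 60 mm width. 0.13 kg
- green_box: green flat rigid plastic box for microscope slides, 60 x 100 x 18 mm (x, y, z), with a white paper patch on top; origin at the centre of its underside, z up, x across the 60 mm width. 0.13 kg. Not part of the job
- board: loose white flat carrier board, 140 x 180 x 18 mm (x, y, z), with a flush dark-grey inlay on top, too wide to be gripped; origin at the centre of its underside, z up. Its flat top is 18 mm above the bench. 0.6 kg
- board_corner0 (a point): the board's bottom corner at its own +x +y
- board_corner1 (a point): the board's bottom corner at its own +x -y
- board_corner2 (a point): the board's bottom corner at its own -x -y
- board_corner3 (a point): the board's bottom corner at its own -x +y
- bay: handover bay: rectangular outline of flat black tape stuck on the bench, clear inside 170 mm in its x by 210 mm in its y, tape 12 mm wide (no height to speak of); origin at the centre of the outline on the bench surface. At the start two of the slide boxes lie in it
- jar: bystander: small specimen jar with a red lid, 48 mm across, 62 mm tall; origin under its centre
- cup: bystander: clear plastic cup, 64 mm across, 70 mm tall; origin under its centre
- spray: bystander: white bottle with a blue cap, 60 mm across, 150 mm tall; origin under its centre
Not all that is in view belongs to the job. Several things have the shape of the red_box; the one meant has the colours described above.

How it is judged:
On the way, in this order (a step that is already met when the one before it is completed fails the run):
1. the blue box lies released on the middle of the board (z of blue_box in the frame of board between 0.015 and 0.021 m and horizontal distance between blue_box and board below 0.025 m and angle between blue_box's own z axis and vertical below 0.06 rad and contact force between blue_box and the fingers below 0.1 N and linear speed of blue_box below 0.03 m/s), for 0.15 s.
2. the yellow box lies released squarely on the blue box (z of blue_box in the frame of board between 0.015 and 0.021 m and horizontal distance between blue_box and board below 0.025 m and angle between each of blue_box, yellow_box's own z axis and vertical below 0.06 rad and z of yellow_box in the frame of blue_box between 0.015 and 0.021 m and horizontal distance between yellow_box and blue_box below 0.01 m and angle between the x axis of yellow_box and the x axis of blue_box, either way round below 0.14 rad and contact force between yellow_box and the fingers below 0.1 N and linear speed of yellow_box below 0.03 m/s), for 0.15 s.
3. the red box lies released squarely on the yellow box (z of blue_box in the frame of board between 0.015 and 0.021 m and horizontal distance between blue_box and board below 0.025 m and angle between each of blue_box, yellow_box, red_box's own z axis and vertical below 0.06 rad and z of yellow_box in the frame of blue_box between 0.015 and 0.021 m and horizontal distance between yellow_box and blue_box below 0.01 m and angle between the x axis of yellow_box and the x axis of blue_box, either way round below 0.14 rad and z of red_box in the frame of yellow_box between 0.015 and 0.021 m and horizontal distance between red_box and yellow_box below 0.01 m and angle between the x axis of red_box and the x axis of yellow_box, either way round below 0.14 rad and contact force between red_box and the fingers below 0.1 N and linear speed of red_box below 0.03 m/s), for 0.15 s.
4. the board with its pile lies wholly inside the tape outline (x of board_corner0 in the frame of bay between -0.087 and 0.087 m and y of board_corner0 in the frame of bay between -0.107 and 0.107 m and x of board_corner1 in the frame of bay between -0.087 and 0.087 m and y of board_corner1 in the frame of bay between -0.107 and 0.107 m and x of board_corner2 in the frame of bay between -0.087 and 0.087 m and y of board_corner2 in the frame of bay between -0.107 and 0.107 m and x of board_corner3 in the frame of bay between -0.087 and 0.087 m and y of board_corner3 in the frame of bay between -0.107 and 0.107 m and z of blue_box in the frame of board between 0.015 and 0.021 m and horizontal distance between blue_box and board below 0.025 m and angle between each of blue_box, yellow_box, red_box's own z axis and vertical below 0.06 rad and z of yellow_box in the frame of blue_box between 0.015 and 0.021 m and horizontal distance between yellow_box and blue_box below 0.01 m and angle between the x axis of yellow_box and the x axis of blue_box, either way round below 0.14 rad and z of red_box in the frame of yellow_box between 0.015 and 0.021 m and horizontal distance between red_box and yellow_box below 0.01 m and angle between the x axis of red_box and the x axis of yellow_box, either way round below 0.14 rad), for 0.15 s.
At the end, for the whole second after the job is handed in: All at rest: the board flat on the bench, all four corners inside the tape (2 mm over its inner edge allowed); the blue box flat on it within 25 mm of the board's centre; yellow on blue and red on yellow, each flat and within 10 mm and 0.14 rad of the box below (all of step 4 and height (world z) of board between -0.004 and 0.004 m and angle between board's own z axis and vertical below 0.04 rad and linear speed of each of board, blue_box, yellow_box, red_box below 0.02 m/s); the robot touches nothing.
It fails at once if the board is lifted off the bench or tipped (height (world z) of board above 0.012 m or angle between board's own z axis and vertical above 0.12 rad).
It fails at once if a slide box is dropped (moves faster than 0.45 m/s while nothing holds it) ((linear speed of blue_box above 0.45 m/s and contact force between blue_box and the fingers below 0.05 N) or (linear speed of yellow_box above 0.45 m/s and contact force between yellow_box and the fingers below 0.05 N) or (linear speed of red_box above 0.45 m/s and contact force between red_box and the fingers below 0.05 N)).
It fails at once if one of the other things on the bench (green box, jar, cup, bottle) is shifted by more than 20 mm or tipped (distance of any of green_box, jar, cup, spray from where it was at the start of the episode above 0.02 m or angle between any of green_box, jar, cup, spray's own z axis and vertical above 0.3 rad).
It also fails if it takes over 72 s, if anything falls off the work surface, if the arm or the gripper's body presses on something with over 40 N, if the wrist force passes 120 N, or if a joint passes its speed limit or range.

### The arm

A 6-joint arm with a two-finger parallel gripper is mounted at the origin on the work surface. World frame = base frame: x ahead of the robot, y to its left, z up, the work surface at z = 0. Lengths are in m, angles in rad, forces in N, time in s.
With the tool pointing down it reaches from about 0.375 to 0.9 m from the base axis. Payload 3.1 kg.
Tool frame: the origin (TCP) lies on the centre line of the jaws, within the pads' length; the fingertips stand 19 mm ahead of it and the grasp point (between the pads) is the TCP; z points along the fingers, y is the line along which they close (so a half turn about z gives the same grasp; the last joint's range is limited). The gripper opens to 85 mm and grips with 20 to 120 N. Pads are 22 mm wide; open, the fingers measure 114 mm over their backs; the gripper's body (76 mm by 85 mm) begins 54 mm behind the grasp point. The pads swing forward as they close: fully open they stand 13 mm farther back than shut.
Start: joints at [-1.458, 0.527, 1.433, -0, 1.181, -0.178], TCP at [0.18, -0.599, 0.25] pointing down, gripper open.
Joint ranges: [-3.08, 3.08], [-0.75, 2.2], [0.22, 2.44], [-1.43, 4.57], [0, 2.65], [-2.85, 2.85]. Speed limits (rad/s): [2.79, 2.79, 3.14, 3.14, 3.14, 3.14].

### API

Orientations are given as a unit quaternion [x, y, z, w].
In Python, from station import manip, cams, sign_off gives the robot as it stands.
- The arm moves only by the tool carry_out, never from a script. Its argument "targets" is a list that holds one entry, the list of rows, each a list of 7 numbers: the shift along the tool's x, y, z in cm, then the turn, a rotation vector about the tool's x, y, z in degrees, then the finger opening in cm, from 0 to 8.54. A call has 1 to 12 rows; each row is the pose to reach, as a shift and turn from the pose commanded when the call began, along the tool's axes at that moment; what a row does not reach only later rows make up. A row lasts 1/12 s, in which the tool goes at most 41.7 mm and 7.16 degrees, less where a joint would pass 70% of its speed; a pose out of reach is approached as far as the arm can. A call with a gripper value outside its range is refused whole. The fingers move at their own pace and stop on an object; "force" is the grip in N (left out, the last holds). Time passes only in rows, so rows that repeat a pose let the fingers close. It gives the time, the measured TCP pose, the force, the opening and the grip force at its end, in the units of the state.
- manip.sense(): the state, without advancing time (a new reading comes with each control period).
- cams.snapshot(name): name is "side" or "top"; returns the picture (400x640x3 uint8, red, green, blue); there is no depth.
- cams.camera_info(name): a dict with "K" (3x3 intrinsics, pixels), "k1" (the pictures are not rectified: a ray, as slopes to the right and down, at radius r is drawn at 1 + k1 r^2 times it, then the intrinsics apply), "T" (4x4, takes a point from camera to world coordinates). Camera axes: x right, y down, z forward; pixel columns grow to the right and rows downward; lengths in m; the calibration is good to about 2 mm. A picture is of the moment at which its call begins. camera_info takes no time and is no camera call.
- sign_off(): hands the job in; it is judged then, once.
The state is a dict: "t": time; "q": joint angles; "qd": joint speeds; "tau": joint torques, N m; "tcp_pos": TCP position; "tool_rot": TCP orientation; "force": force on the tool from outside, world axes, zero at the start; "ft_torque": the same for the moment, N m; "finger_gap": opening from 0.0 (shut) to 1.0 (fully open); "gripper_force": force on a finger pad.
Only numpy, scipy, OpenCV 4.12 (cv2) and the standard library are available. Lean on these libraries where they do the work, as an engineer would, in place of code of your own. Each camera call takes 0.05 s, during which the arm holds its last target. There are 200 camera calls.

## Working session

There is one attempt and no reset: what is moved stays moved. The work goes in short steps, Python scripts to look and compute and a tool call to move; the robot and the scene stay as the last step left them, time stands still between calls to the robot, and variables do not carry over. Pictures are saved under pics/ and viewed, at most 12 in all, crops included, and the job is handed in when it is done.

Besides the shell and the picture viewer there is one more tool, called after "Request:" by a JSON object that holds its "method" and its "body", one argument or row to a line. carry_out: Moves the arm, as the interface text tells. Its arguments: {"type":"object","properties":{"targets":{"type":"array"},"force":{"type":"number"}},"required":["targets"]}

```bash
mkdir -p pics
python3 - <<'E'
from station import manip,cams
import cv2,numpy as np
np.set_printoptions(precision=4,suppress=True)
for n in("top","side"):
    im=cams.snapshot(n); cv2.imwrite(f"pics/{n}0.png",im[:,:,::-1]); i=cams.camera_info(n); print(n,i)
s=manip.sense();print(s)
E
ls
```

```text
top {'K': array([[442.3924,   0.    , 318.6676],
       [  0.    , 442.3924, 202.9496],
       [  0.    ,   0.    ,   1.    ]]), 'k1': 0.024358036660112214, 'T': array([[ 0.011 , -0.9931,  0.1163,  0.3782],
       [-0.9999, -0.011 ,  0.0001, -0.0033],
       [ 0.0011, -0.1163, -0.9932,  1.6431],
       [ 0.    ,  0.    ,  0.    ,  1.    ]])}
side {'K': array([[407.6388,   0.    , 321.4564],
       [  0.    , 407.6388, 200.5918],
       [  0.    ,   0.    ,   1.    ]]), 'k1': -0.10752426116142251, 'T': array([[-0.9721, -0.1819,  0.1479,  0.3992],
       [-0.2344,  0.7464, -0.6229,  0.7039],
       [ 0.0029, -0.6402, -0.7682,  0.9155],
       [ 0.    ,  0.    ,  0.    ,  1.    ]])}
{'t': 0.1, 'q': array([-1.4575,  0.5284,  1.4338,  0.    ,  1.1814, -0.1785]), 'qd': array([ 0.0002, -0.0012, -0.0023, -0.0002, -0.0003,  0.0004]), 'tau': array([ -0.0002, -44.3303, -17.8587,  -0.0002,   0.0039,   0.    ]), 'tcp_pos': array([ 0.1797, -0.598 ,  0.2494]), 'tool_rot': array([ 0.9894,  0.1454,  0.    , -0.001 ]), 'force': array([-0.7116, -0.1506,  0.6743]), 'ft_torque': array([0.0123, 0.0139, 0.0275]), 'gripper_force': 0.0, 'finger_gap': 0.9983903250712883}
pics
```

View pics/top0.png

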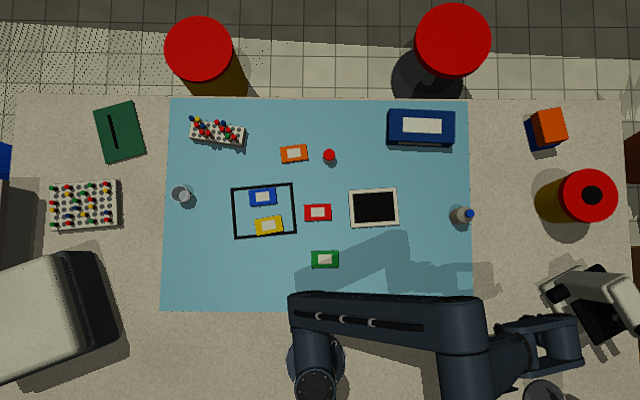

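View pics/side0.png

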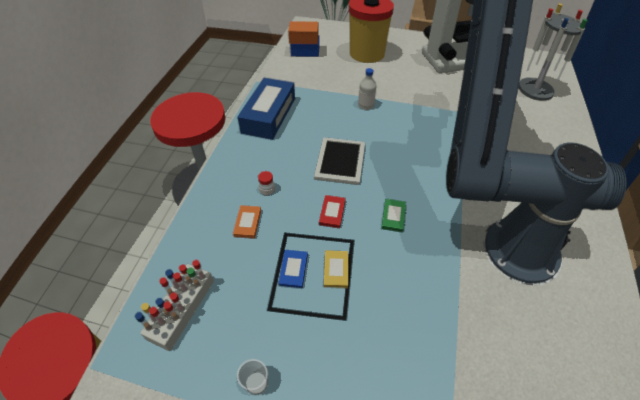

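The top view shows blue at about (263,197), yellow (269,225), red (318,212), the board (374,207), the bay outline (263,211) and green (325,259). The jar is at (330,156), and the orange box at (294,153) is a decoy. The side view shows the same layout: blue (293,268), yellow (337,269), red (333,211), board (341,160). Next I'll measure these in both views, with enlarged crops.

```bash
cat > h.py <<'E'
import cv2,numpy as np
from station import manip,cams
from scipy.spatial.transform import Rotation as R
np.set_printoptions(precision=4,suppress=True)
I={n:cams.camera_info(n) for n in("top","side")}
def ray(n,p):
    i=I[n];K=i["K"];d=(np.array(p,float)-[K[0,2],K[1,2]])/K[0,0]
    u=d.copy()
    for _ in range(20): u=d/(1+i["k1"]*(u@u))
    T=i["T"];return T[:3,3],T[:3,:3]@np.r_[u,1]
def atz(n,p,z):
    o,d=ray(n,p);return o+d*(z-o[2])/d[2]
def tri(a,b):
    (o1,d1),(o2,d2)=ray("top",a),ray("side",b)
    s=np.linalg.lstsq(np.c_[d1,-d2],o2-o1,rcond=None)[0]
    A,B=o1+d1*s[0],o2+d2*s[1];return (A+B)/2,np.linalg.norm(A-B)*1e3
HUE={"blue":(105,130),"yellow":(20,33),"red":(174,186),"green":(50,85)}
def patch(im,c,c0,w=24):
    """corners (pixels) of the white patch on the coloured box near c0"""
    x0,y0=int(c0[0])-w,int(c0[1])-w;s=4
    cr=cv2.resize(im[y0:y0+2*w,x0:x0+2*w],None,fx=s,fy=s,interpolation=cv2.INTER_CUBIC)
    h=cv2.cvtColor(cr,cv2.COLOR_RGB2HSV).astype(int);lo,hi=HUE[c];H=h[...,0]
    m=(((H>=lo)&(H<=hi))|((H+180>=lo)&(H+180<=hi)))&(h[...,1]>130)&(h[...,2]>50)
    cs=cv2.findContours(m.astype(np.uint8),cv2.RETR_EXTERNAL,cv2.CHAIN_APPROX_NONE)[0]
    k=max(cs,key=cv2.contourArea);hull=np.zeros(m.shape,np.uint8)
    cv2.fillPoly(hull,[cv2.convexHull(k)],1)
    p=(cv2.erode(hull,np.ones((7,7)))>0)&(h[...,1]<110)
    cs=cv2.findContours(p.astype(np.uint8),cv2.RETR_EXTERNAL,cv2.CHAIN_APPROX_NONE)[0]
    k=max(cs,key=cv2.contourArea);
    f=lambda q:(np.array(q)+.5)/s-.5+[x0,y0]
    M=cv2.moments(k);return f([M["m10"]/M["m00"],M["m01"]/M["m00"]]),f(cv2.boxPoints(cv2.minAreaRect(k)))
def yaw(n,pts,z):
    """direction of the long side, mod pi"""
    P=np.array([atz(n,p,z)[:2] for p in pts]);e=np.roll(P,-1,0)-P;l=np.linalg.norm(e,axis=1)
    i=np.argsort(l);a=e[i[3]];b=e[i[2]];b=b*np.sign(a@b);v=a+b
    return np.degrees(np.arctan2(v[1],v[0]))%180,l.max(),l.min()
def move(p,yw):
    """tool-frame shift (cm) and turn (deg about z) to world p with tool y along yw (deg, mod 180)"""
    s=manip.sense();r=R.from_quat(s["tool_rot"]);d=r.inv().apply(np.array(p)-s["tcp_pos"])*100
    y=r.as_matrix()[:,1];c=np.degrees(np.arctan2(y[1],y[0]))
    t=(yw-c+90)%180-90
    print("tcp",s["tcp_pos"],"tooly",round(c,2),"q6",s["q"][5],"-> shift cm",d.round(2),"turn z",round(-t,2))
E
python3 - <<'E'
from h import *
t=cams.snapshot("top");s=cams.snapshot("side")
for c,a,b in(("blue",(263,197),(293,268)),("yellow",(269,225),(337,269)),("red",(318,212),(333,211)),("green",(325,259),(394,214))):
    ca,pa=patch(t,c,a);cb,pb=patch(s,c,b);P,e=tri(ca,cb);print(c,ca,cb,P,"gap mm",e,"yaw",yaw("top",pa,.018),yaw("side",pb,.018))
cv2.imwrite("pics/tc.png",cv2.resize(t[140:280,220:410,::-1],None,fx=4,fy=4,interpolation=cv2.INTER_CUBIC))
cv2.imwrite("pics/sc.png",cv2.resize(s[130:325,235:405,::-1],None,fx=3,fy=3,interpolation=cv2.INTER_CUBIC))
E
```

```text
blue [262.0277 196.1103] [292.7872 266.5917] [0.5911 0.2065 0.0209] gap mm 0.4838983370589645 yaw (np.float64(97.05376521840867), np.float64(0.05146787561303859), np.float64(0.03686201536442579)) (np.float64(97.7689439436035), np.float64(0.05521234904905916), np.float64(0.03701282660719837))
yellow [268.1271 224.7269] [335.7593 266.8651] [0.4856 0.1815 0.0207] gap mm 0.3976916784208029 yaw (np.float64(100.66605407926986), np.float64(0.05036903739974951), np.float64(0.035501541897375005)) (np.float64(102.35099030048508), np.float64(0.05331551762643537), np.float64(0.036774218648076014))
red [317.211  211.5567] [331.9399 209.0453] [0.5359 0.0019 0.0213] gap mm 0.716526660728472 yaw (np.float64(90.63455528175248), np.float64(0.04895324336391293), np.float64(0.03521180960709626)) (np.float64(94.80158163987197), np.float64(0.05426807447664347), np.float64(0.03700708709836398))
green [324.476  258.6059] [393.7347 212.7752] [ 0.3646 -0.0264  0.0206] gap mm 0.21478433878468048 yaw (np.float64(92.08860376102034), np.float64(0.05178970824565405), np.float64(0.03749494630107491)) (np.float64(90.80578479627526), np.float64(0.05705184387622719), np.float64(0.04010233593968779))
```

View pics/tc.png

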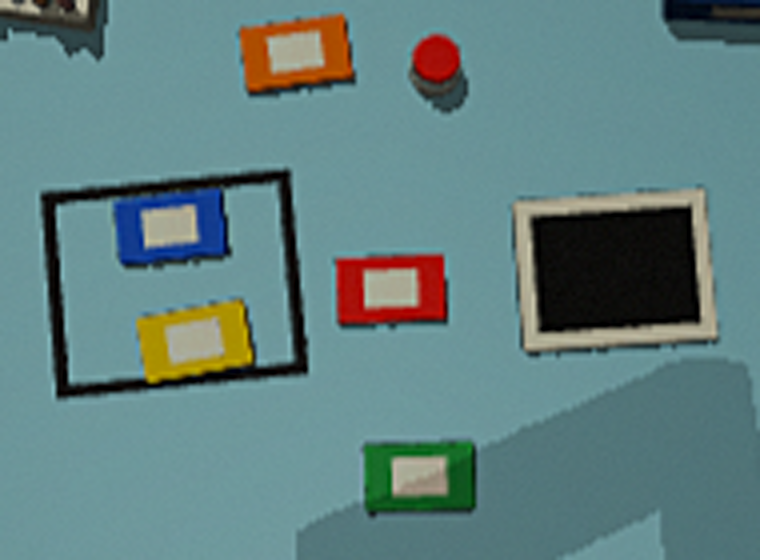

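View pics/sc.png

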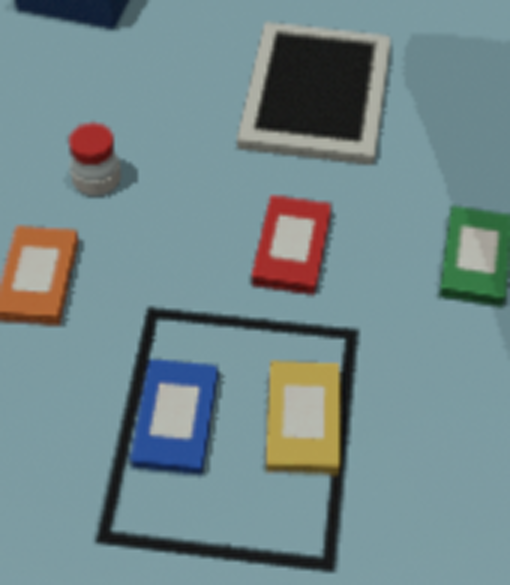

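In the top crop, the dark inlay corners are at (532,217), (693,207), (702,320) and (541,332). The board's top outline has corners at (514,201), (705,188), (718,338) and (525,350). The outer tape corners are at (42,192), (290,170), (307,373) and (58,398). In the side crop, the inlay corners are at (262,33), (375,45), (361,140) and (254,130). Every patch sits centred on its box.

Run:
```python
from h import *
T=lambda p:(np.array(p)+.5)/4-.5+[220,140]
S=lambda p:(np.array(p)+.5)/3-.5+[235,130]
# inlay order: world +x+y, +x-y, -x-y, -x+y
it=[(532,217),(693,207),(702,320),(541,332)]; isd=[(254,130),(262,33),(375,45),(361,140)]
print("inlay",np.array([np.r_[tri(T(a),S(b))] if 0 else np.r_[tri(T(a),S(b))[0],tri(T(a),S(b))[1]] for a,b in zip(it,isd)]))
def fit(n,q,z):
    P=np.array([atz(n,p,z)[:2] for p in q]);l=P[[0,3]]-P[[1,2]];v=l.sum(0);w=P[[0,1]].sum(0)-P[[2,3]].sum(0)
    print(n,"c",P.mean(0),"y dir",np.degrees(np.arctan2(v[1],v[0])),"x dir",np.degrees(np.arctan2(w[1],w[0])),"len",np.linalg.norm(v)/2,np.linalg.norm(w)/2)
fit("top",[T(p) for p in it],.018);fit("side",[S(p) for p in isd],.018)
fit("top",[T(p) for p in[(514,201),(705,188),(718,338),(525,350)]],.018)
fit("top",[T(p) for p in[(42,192),(290,170),(307,373),(58,398)]],0)
fit("side",[S(p) for p in[(97,542),(150,308),(357,330),(334,570)]],0)
for n,z in(("top",.018),("side",.018)):
    im=cams.snapshot(n)
    for c,p in(("blue",dict(top=(263,197),side=(293,268))),("yellow",dict(top=(269,225),side=(337,269))),("red",dict(top=(318,212),side=(333,211)))): print(n,c,atz(n,patch(im,c,p[n])[0],z))
move([.591,.2065,.12],7)
```

```text
inlay [[ 0.6039 -0.1286  0.0178  0.0056]
 [ 0.6234 -0.2778  0.0131 15.6824]
 [ 0.5086 -0.2855  0.0158  2.9986]
 [ 0.4962 -0.1367  0.022   1.4093]]
top c [ 0.5565 -0.2071] y dir 94.56542296720681 x dir 4.285989374567135 len 0.14907452545064234 0.10608925042026424
side c [ 0.5592 -0.2061] y dir 97.3949844752891 x dir 5.586660483285124 len 0.1445769220043994 0.11616632148219677
top c [ 0.5564 -0.2057] y dir 94.38538934262662 x dir 4.362454353046914 len 0.17772021537036245 0.13913057268381906
top c [0.5409 0.2035] y dir 96.0655932945159 x dir 6.0526114806372835 len 0.23220341732356067 0.19244973315304517
side c [0.5401 0.2007] y dir 96.23174071380654 x dir 6.445869098183575 len 0.2317651417339287 0.1903028011040074
top blue [0.5917 0.2069 0.018 ]
top yellow [0.486  0.1818 0.018 ]
top red [0.5365 0.0019 0.018 ]
side blue [0.5915 0.2049 0.018 ]
side yellow [0.4856 0.1799 0.018 ]
side red [ 0.536  -0.0006  0.018 ]
tcp [ 0.1798 -0.5983  0.2499] tooly -73.28 q6 -0.1784714127937147 -> shift cm [ 62.53 -65.24  13.05] turn z -80.28
```

Request:
{"method": "carry_out", "body": {
  "targets": [
    [[62.5, -65.2, 10, 0, 0, -80.3, 8.54], [62.5, -65.2, 10, 0, 0, -80.3, 8.54], [62.5, -65.2, 10, 0, 0, -80.3, 8.54], [62.5, -65.2, 10, 0, 0, -80.3, 8.54], [62.5, -65.2, 10, 0, 0, -80.3, 8.54], [62.5, -65.2, 10, 0, 0, -80.3, 8.54], [62.5, -65.2, 10, 0, 0, -80.3, 8.54], [62.5, -65.2, 10, 0, 0, -80.3, 8.54], [62.5, -65.2, 10, 0, 0, -80.3, 8.54], [62.5, -65.2, 10, 0, 0, -80.3, 8.54], [62.5, -65.2, 10, 0, 0, -80.3, 8.54], [62.5, -65.2, 10, 0, 0, -80.3, 8.54]]
  ]
}}

```text
t: 1.3
tcp_pos: [0.4067, -0.1543, 0.1954]
tool_rot: [0.661, 0.75, 0.0, 0.0]
force: [0.8, -0.3, -0.8]
finger_gap: 0.997
gripper_force: 0.0
```

```bash
python3 -c "
from h import *
move([.5915,.206,.12],7.3);print(manip.sense()['t'],manip.sense()['qd'])"
```

```text
tcp [ 0.4067 -0.1543  0.1954] tooly 7.26 q6 -0.7474438173850855 -> shift cm [33.41 22.88  7.53] turn z -0.04
1.3 [ 1.1643  0.1457 -0.035   0.0009 -0.1313  0.9397]
```

Request:
{"method": "carry_out", "body": {
  "targets": [
    [[33, 22.5, 7, 0, 0, 0, 8.54], [33, 22.5, 7, 0, 0, 0, 8.54], [33, 22.5, 7, 0, 0, 0, 8.54], [33, 22.5, 7, 0, 0, 0, 8.54], [33, 22.5, 7, 0, 0, 0, 8.54], [33, 22.5, 7, 0, 0, 0, 8.54], [33, 22.5, 7, 0, 0, 0, 8.54], [33, 22.5, 7, 0, 0, 0, 8.54], [33, 22.5, 7, 0, 0, 0, 8.54], [33, 22.5, 7, 0, 0, 0, 8.54], [33, 22.5, 7, 0, 0, 0, 8.54], [33, 22.5, 7, 0, 0, 0, 8.54]]
  ]
}}

```text
t: 2.3
tcp_pos: [0.589, 0.2006, 0.1246]
tool_rot: [0.661, 0.75, -0.0, -0.0]
force: [-1.0, 0.6, 0.5]
finger_gap: 1.001
gripper_force: 0.0
```

```bash
python3 -c "
from h import *
move([.5915,.206,.018],7.3);print(manip.sense()['t'],manip.sense()['qd'])"
```

```text
tcp [0.589  0.2006 0.1246] tooly 7.21 q6 0.023428385132434917 -> shift cm [ 0.51  0.32 10.66] turn z -0.09
2.3 [-0.0427 -0.0254  0.0482 -0.0094  0.0058 -0.0039]
```

Request:
{"method": "carry_out", "body": {
  "targets": [
    [[0.5, 0.3, 4, 0, 0, 0, 8.54], [0.5, 0.3, 7, 0, 0, 0, 8.54], [0.5, 0.3, 9, 0, 0, 0, 8.54], [0.5, 0.3, 10.2, 0, 0, 0, 8.54], [0.5, 0.3, 10.6, 0, 0, 0, 8.54], [0.5, 0.3, 10.6, 0, 0, 0, 8.54], [0.5, 0.3, 10.6, 0, 0, 0, 8.54], [0.5, 0.3, 10.6, 0, 0, 0, 5.5], [0.5, 0.3, 10.6, 0, 0, 0, 5.5], [0.5, 0.3, 10.6, 0, 0, 0, 5.5], [0.5, 0.3, 10.6, 0, 0, 0, 5.5], [0.5, 0.3, 10.6, 0, 0, 0, 5.5]]
  ],
  "force": 40
}}

```text
t: 3.3
tcp_pos: [0.5923, 0.2044, 0.021]
tool_rot: [0.662, 0.749, 0.001, 0.001]
force: [-1.2, -0.9, 6.7]
finger_gap: 0.689
gripper_force: 44.6
```

```bash
python3 -c "
from h import *
s=manip.sense();print(s['t'],s['finger_gap']*8.54,s['force'])
move([.5567,-.204,.10],4.5)
im=cams.snapshot('side');cv2.imwrite('pics/g1.png',cv2.resize(im[190:320,240:400,::-1],None,fx=4,fy=4))"
```

```text
3.3 5.886080514463921 [-1.2169 -0.8816  6.7209]
tcp [0.5923 0.2044 0.021 ] tooly 7.03 q6 0.03187243083154729 -> shift cm [-40.1   -8.51  -7.92] turn z 2.53
```

View pics/g1.png

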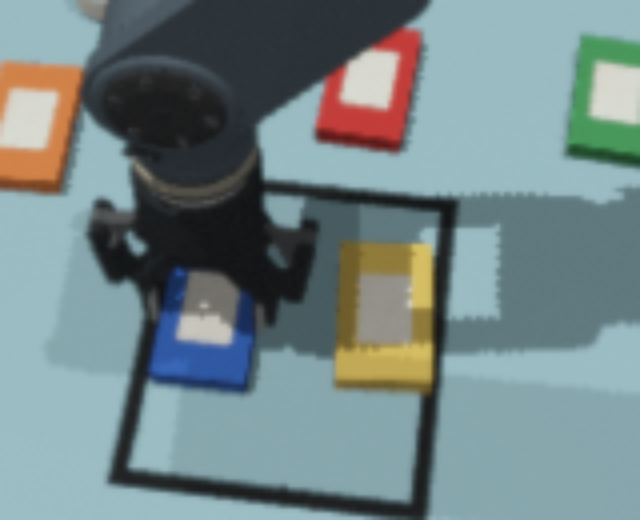

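The side crop shows the jaws across the blue box's 60 mm width, at about (205,300). The opening reads about 59 mm and the grip force 45 N. I'll lift it and carry it over to the board.

Request:
{"method": "carry_out", "body": {
  "targets": [
    [[0, 0, -1, 0, 0, 0, 5.5], [0, 0, -4, 0, 0, 0, 5.5], [0, 0, -8, 0, 0, 0, 5.5], [-4, -0.8, -8, 0, 0, 1, 5.5], [-8, -1.6, -8, 0, 0, 2.5, 5.5], [-12, -2.5, -8, 0, 0, 2.5, 5.5], [-16, -3.4, -8, 0, 0, 2.5, 5.5], [-20, -4.2, -8, 0, 0, 2.5, 5.5], [-24, -5.1, -8, 0, 0, 2.5, 5.5], [-28, -6, -8, 0, 0, 2.5, 5.5], [-32, -6.8, -8, 0, 0, 2.5, 5.5], [-35, -7.4, -8, 0, 0, 2.5, 5.5]]
  ]
}}

```text
t: 4.35
tcp_pos: [0.5604, -0.1554, 0.1]
tool_rot: [0.679, 0.734, -0.0, 0.001]
force: [1.2, -0.3, -1.6]
finger_gap: 0.688
gripper_force: 44.0
```

Request:
{"method": "carry_out", "body": {
  "targets": [
    [[-2.5, -0.6, 0, 0, 0, 0, 5.5], [-4.1, -0.8, 0, 0, 0, 0, 5.5], [-4.9, -1, 0, 0, 0, 0, 5.5], [-4.9, -1, 0, 0, 0, 0, 5.5], [-4.9, -1, 0, 0, 0, 0, 5.5], [-4.9, -1, 0, 0, 0, 0, 5.5]]
  ]
}}

```text
t: 4.85
tcp_pos: [0.5543, -0.2002, 0.0993]
tool_rot: [0.678, 0.735, 0.0, -0.001]
force: [0.3, 0.2, -1.8]
finger_gap: 0.693
gripper_force: 44.0
```

```bash
python3 -c "
from h import *
s=manip.sense();print(s['t'],s['finger_gap']*8.54,s['force'],s['qd'])
move([.5567,-.202,.042],4.5)"
```

```text
4.85 5.922121537089436 [ 0.3343  0.2077 -1.7953] [ 0.0109  0.      0.0014 -0.0016 -0.0004 -0.0028]
tcp [ 0.5543 -0.2002  0.0993] tooly 4.59 q6 -0.6166431109953733 -> shift cm [-0.21  0.23  5.73] turn z 0.09
```

Request:
{"method": "carry_out", "body": {
  "targets": [
    [[-0.2, 0.2, 2, 0, 0, 0, 5.5], [-0.2, 0.2, 4, 0, 0, 0, 5.5], [-0.2, 0.2, 5, 0, 0, 0, 5.5], [-0.2, 0.2, 5.5, 0, 0, 0, 5.5], [-0.2, 0.2, 5.7, 0, 0, 0, 5.5], [-0.2, 0.2, 5.7, 0, 0, 0, 5.5], [-0.2, 0.2, 5.7, 0, 0, 0, 5.5]]
  ]
}}

```text
t: 5.43
tcp_pos: [0.5572, -0.2035, 0.0429]
tool_rot: [0.678, 0.735, 0.0, 0.001]
force: [0.9, -0.0, -0.8]
finger_gap: 0.691
gripper_force: 44.0
```

Request:
{"method": "carry_out", "body": {
  "targets": [
    [[0, 0, 0.1, 0, 0, 0, 5.5], [0, 0, 0.2, 0, 0, 0, 5.5], [0, 0, 0.25, 0, 0, 0, 5.5], [0, 0, 0.25, 0, 0, 0, 5.5]]
  ]
}}

```text
t: 5.77
tcp_pos: [0.5568, -0.2037, 0.0401]
tool_rot: [0.679, 0.734, 0.0, 0.0]
force: [1.2, 0.9, -0.5]
finger_gap: 0.691
gripper_force: 44.0
```

Request:
{"method": "carry_out", "body": {
  "targets": [
    [[0, 0, 0.1, 0, 0, 0, 5.5], [0, 0, 0.15, 0, 0, 0, 5.5], [0, 0, 0.15, 0, 0, 0, 5.5], [0, 0, 0.15, 0, 0, 0, 5.5]]
  ]
}}

```text
t: 6.1
tcp_pos: [0.5569, -0.2037, 0.0391]
tool_rot: [0.679, 0.734, 0.0, 0.0]
force: [-0.3, -0.2, 5.7]
finger_gap: 0.689
gripper_force: 44.8
```

Request:
{"method": "carry_out", "body": {
  "targets": [
    [[0, 0, 0, 0, 0, 0, 6.4], [0, 0, 0, 0, 0, 0, 8.54], [0, 0, 0, 0, 0, 0, 8.54], [0, 0, 0, 0, 0, 0, 8.54], [0, 0, -1, 0, 0, 0, 8.54], [0, 0, -3, 0, 0, 0, 8.54], [0, 0, -6, 0, 0, 0, 8.54], [0, 0, -8, 0, 0, 0, 8.54], [0, 0, -8, 0, 0, 0, 8.54], [0, 0, -8, 0, 0, 0, 8.54]]
  ]
}}

```text
t: 6.93
tcp_pos: [0.5576, -0.2041, 0.1202]
tool_rot: [0.679, 0.734, 0.0, 0.002]
force: [0.3, -0.1, -0.0]
finger_gap: 1.001
gripper_force: 0.0
```

```bash
python3 -c "
from h import *
s=manip.sense();print(s['t'],s['finger_gap']*8.54,s['force'])
move([.486,.180,.12],11)"
```

```text
6.9333 8.548889068192695 [ 0.2672 -0.1213 -0.0325]
tcp [ 0.5576 -0.2041  0.1202] tooly 4.52 q6 -0.6178022022740897 -> shift cm [38.85 -4.11 -0.08] turn z -6.48
```

Request:
{"method": "carry_out", "body": {
  "targets": [
    [[4, -0.4, 0, 0, 0, -1, 8.54], [8, -0.9, 0, 0, 0, -2, 8.54], [38.8, -4.1, 0, 0, 0, -6.5, 8.54], [38.8, -4.1, 0, 0, 0, -6.5, 8.54], [38.8, -4.1, 0, 0, 0, -6.5, 8.54], [38.8, -4.1, 0, 0, 0, -6.5, 8.54], [38.8, -4.1, 0, 0, 0, -6.5, 8.54], [38.8, -4.1, 0, 0, 0, -6.5, 8.54], [38.8, -4.1, 0, 0, 0, -6.5, 8.54], [38.8, -4.1, 0, 0, 0, -6.5, 8.54], [38.8, -4.1, 0, 0, 0, -6.5, 8.54], [38.8, -4.1, 0, 0, 0, -6.5, 8.54]]
  ]
}}

```text
t: 7.93
tcp_pos: [0.4841, 0.1808, 0.1174]
tool_rot: [0.635, 0.773, -0.001, -0.001]
force: [-0.0, -0.6, 0.1]
finger_gap: 0.996
gripper_force: 0.0
```

Request:
{"method": "carry_out", "body": {
  "targets": [
    [[0, 0, 3, 0, 0, 0, 8.54], [0, 0, 3, 0, 0, 0, 8.54], [0, 0, 3, 0, 0, 0, 8.54]]
  ]
}}

```text
t: 8.18
tcp_pos: [0.4841, 0.1784, 0.087]
tool_rot: [0.637, 0.771, -0.002, -0.002]
force: [-0.3, 0.3, 0.2]
finger_gap: 0.997
gripper_force: 0.0
```

```bash
python3 -c "
from h import *
s=manip.sense();print(s['t'],s['qd'])
move([.4858,.180,.025],11)
t=cams.snapshot('top');cv2.imwrite('pics/t2.png',cv2.resize(t[170:240,330:420,::-1],None,fx=6,fy=6,interpolation=cv2.INTER_CUBIC))
u=cams.snapshot('side')
a,pa=patch(t,'blue',(374,206));b,pb=patch(u,'blue',(340,152));print(a,b,tri(a,b),atz('top',a,.036),atz('side',b,.036),yaw('top',pa,.036),yaw('side',pb,.036))"
```

```text
8.1833 [ 0.0026 -0.0371 -0.0205  0.0022  0.0013  0.0031]
tcp [0.4841 0.1784 0.087 ] tooly 10.91 q6 -0.05370601602293353 -> shift cm [0.12 0.23 6.19] turn z -0.09Traceback (most recent call last):
  File "<string>", line 7, in <module>
    a,pa=patch(t,'blue',(374,206));b,pb=patch(u,'blue',(340,152));print(a,b,tri(a,b),atz('top',a,.036),atz('side',b,.036),yaw('top',pa,.036),yaw('side',pb,.036))
                                        ~~~~~^^^^^^^^^^^^^^^^^^^^
  File "h.py", line 25, in patch
    k=max(cs,key=cv2.contourArea);hull=np.zeros(m.shape,np.uint8)
ValueError: max() iterable argument is empty
```

View pics/t2.png

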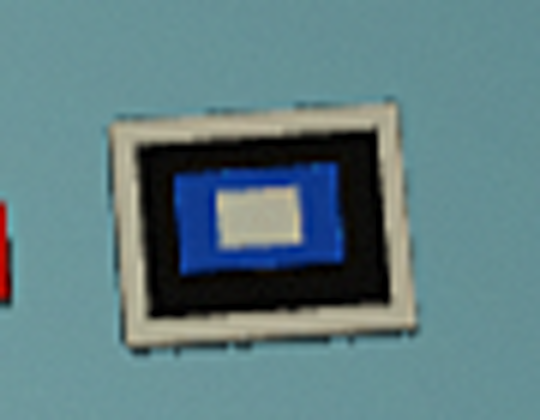

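The crop shows blue on the inlay with its patch at crop (259,217), roughly central on the board. Next is the yellow grasp, held a little higher so the fingertips stay above the box's underside.

Request:
{"method": "carry_out", "body": {
  "targets": [
    [[0.1, 0.2, 3, 0, 0, 0, 8.54], [0.1, 0.2, 5, 0, 0, 0, 8.54], [0.1, 0.2, 6, 0, 0, 0, 8.54], [0.1, 0.2, 6.2, 0, 0, 0, 8.54], [0.1, 0.2, 6.2, 0, 0, 0, 8.54], [0.1, 0.2, 6.2, 0, 0, 0, 5.5], [0.1, 0.2, 6.2, 0, 0, 0, 5.5], [0.1, 0.2, 6.2, 0, 0, 0, 5.5], [0.1, 0.2, 6.2, 0, 0, 0, 5.5], [0.1, 0.2, 6.2, 0, 0, 0, 5.5], [0.1, 0.2, 6.2, 0, 0, 0, 5.5]]
  ]
}}

```text
t: 9.2
tcp_pos: [0.4875, 0.1814, 0.0278]
tool_rot: [0.636, 0.772, 0.001, 0.001]
force: [-0.9, -0.7, 5.3]
finger_gap: 0.683
gripper_force: 42.2
```

```bash
python3 -c "
from h import *
s=manip.sense();print(s['t'],s['finger_gap']*8.54,s['force'])
t=cams.snapshot('top')
a,pa=patch(t,'blue',(374,206));print(a,atz('top',a,.036),yaw('top',pa,.036))
move([.5567,-.201,.11],4.5)"
```

```text
9.2 5.832255395076627 [-0.8571 -0.7017  5.3371]
[372.7506 205.7752] [ 0.5583 -0.2008  0.036 ] (np.float64(95.42734091927227), np.float64(0.051992085589242384), np.float64(0.03658997387786404))
tcp [0.4875 0.1814 0.0278] tooly 11.03 q6 -0.05103644166860854 -> shift cm [-38.86  -0.51  -8.21] turn z 6.53
```

Request:
{"method": "carry_out", "body": {
  "targets": [
    [[0, 0, -1, 0, 0, 0, 5.5], [0, 0, -4, 0, 0, 0, 5.5], [0, 0, -8.2, 0, 0, 0, 5.5], [-4, -0.1, -8.2, 0, 0, 1, 5.5], [-8, -0.1, -8.2, 0, 0, 3, 5.5], [-12, -0.2, -8.2, 0, 0, 5, 5.5], [-16, -0.2, -8.2, 0, 0, 6.5, 5.5], [-20, -0.3, -8.2, 0, 0, 6.5, 5.5], [-24, -0.3, -8.2, 0, 0, 6.5, 5.5], [-28, -0.4, -8.2, 0, 0, 6.5, 5.5], [-32, -0.4, -8.2, 0, 0, 6.5, 5.5], [-35, -0.5, -8.2, 0, 0, 6.5, 5.5]]
  ]
}}

```text
t: 10.25
tcp_pos: [0.55, -0.1668, 0.1096]
tool_rot: [0.679, 0.734, 0.0, 0.002]
force: [1.2, 0.3, -0.3]
finger_gap: 0.682
gripper_force: 43.7
```

Request:
{"method": "carry_out", "body": {
  "targets": [
    [[-2, 0.2, 0, 0, 0, 0, 5.5], [-3.2, 0.4, 0, 0, 0, 0, 5.5], [-3.8, 0.4, 0, 0, 0, 0, 5.5], [-3.8, 0.4, 0, 0, 0, 0, 5.5], [-3.8, 0.4, 0, 0, 0, 0, 5.5], [-3.8, 0.4, 0, 0, 0, 0, 5.5]]
  ]
}}

```text
t: 10.75
tcp_pos: [0.5553, -0.1988, 0.1082]
tool_rot: [0.678, 0.735, -0.0, -0.001]
force: [0.3, 0.7, -0.3]
finger_gap: 0.683
gripper_force: 43.7
```

```bash
python3 -c "
from h import *
s=manip.sense();print(s['t'],s['finger_gap']*8.54,s['force'],s['qd'])
move([.5568,-.2014,.067],4.5)"
```

```text
10.75 5.834596626828578 [ 0.316   0.7035 -0.2506] [ 0.0068  0.0001 -0.0008 -0.0014 -0.0034  0.0005]
tcp [ 0.5553 -0.1988  0.1082] tooly 4.61 q6 -0.6139412404293917 -> shift cm [-0.28  0.13  4.12] turn z 0.11
```

Request:
{"method": "carry_out", "body": {
  "targets": [
    [[-0.2, 0.1, 2, 0, 0, 0, 5.5], [-0.2, 0.1, 3.2, 0, 0, 0, 5.5], [-0.2, 0.1, 3.7, 0, 0, 0, 5.5], [-0.2, 0.1, 3.9, 0, 0, 0, 5.5], [-0.2, 0.1, 3.9, 0, 0, 0, 5.5], [-0.2, 0.1, 3.9, 0, 0, 0, 5.5]]
  ]
}}

```text
t: 11.25
tcp_pos: [0.5573, -0.2023, 0.0694]
tool_rot: [0.679, 0.735, 0.0, -0.0]
force: [0.3, -0.4, -0.6]
finger_gap: 0.681
gripper_force: 43.7
```

Request:
{"method": "carry_out", "body": {
  "targets": [
    [[0.1, 0, 0.2, 0, 0, 0, 5.5], [0.1, 0, 0.35, 0, 0, 0, 5.5], [0.1, 0, 0.45, 0, 0, 0, 5.5], [0.1, 0, 0.45, 0, 0, 0, 5.5], [0.1, 0, 0.45, 0, 0, 0, 5.5]]
  ]
}}

```text
t: 11.67
tcp_pos: [0.5571, -0.2017, 0.0649]
tool_rot: [0.679, 0.734, 0.0, 0.0]
force: [0.0, 0.5, -1.6]
finger_gap: 0.678
gripper_force: 43.7
```

Request:
{"method": "carry_out", "body": {
  "targets": [
    [[0, 0, 0.05, 0, 0, 0, 5.5], [0, 0, 0.1, 0, 0, 0, 5.5], [0, 0, 0.1, 0, 0, 0, 5.5], [0, 0, 0.1, 0, 0, 0, 5.5]]
  ]
}}

```text
t: 12.0
tcp_pos: [0.5572, -0.2017, 0.0639]
tool_rot: [0.679, 0.734, 0.0, 0.0]
force: [-0.5, 0.5, 0.1]
finger_gap: 0.685
gripper_force: 43.8
```

Request:
{"method": "carry_out", "body": {
  "targets": [
    [[0, 0, 0.05, 0, 0, 0, 5.5], [0, 0, 0.1, 0, 0, 0, 5.5], [0, 0, 0.1, 0, 0, 0, 5.5], [0, 0, 0.1, 0, 0, 0, 5.5]]
  ]
}}

```text
t: 12.33
tcp_pos: [0.5572, -0.2017, 0.0638]
tool_rot: [0.679, 0.734, 0.0, 0.0]
force: [-1.6, 0.5, 7.3]
finger_gap: 0.68
gripper_force: 44.5
```

Contact. I'll release, go up, then head for red.

Request:
{"method": "carry_out", "body": {
  "targets": [
    [[0, 0, 0, 0, 0, 0, 6.4], [0, 0, 0, 0, 0, 0, 8.54], [0, 0, 0, 0, 0, 0, 8.54], [0, 0, 0, 0, 0, 0, 8.54], [0, 0, -1, 0, 0, 0, 8.54], [0, 0, -3, 0, 0, 0, 8.54], [0, 0, -6, 0, 0, 0, 8.54], [0, 0, -7, 0, 0, 0, 8.54], [0, 0, -7, 0, 0, 0, 8.54], [0, 0, -7, 0, 0, 0, 8.54]]
  ]
}}

```text
t: 13.17
tcp_pos: [0.5573, -0.2017, 0.1334]
tool_rot: [0.679, 0.734, 0.0, 0.001]
force: [-0.4, -0.5, -0.8]
finger_gap: 0.997
gripper_force: 0.0
```

```bash
python3 -c "
from h import *
s=manip.sense();print(s['t'],s['finger_gap']*8.54,s['force'])
move([.536,.001,.10],2)"
```

```text
13.1667 8.513720394549319 [-0.359  -0.5231 -0.8354]
tcp [ 0.5573 -0.2017  0.1334] tooly 4.52 q6 -0.6146399707656685 -> shift cm [20.38 -0.53  3.33] turn z 2.52
```

Request:
{"method": "carry_out", "body": {
  "targets": [
    [[4, -0.1, 0, 0, 0, 1, 8.54], [8, -0.2, 0, 0, 0, 2, 8.54], [12, -0.3, 0, 0, 0, 3.3, 8.54], [16, -0.4, 1, 0, 0, 3.3, 8.54], [19, -0.5, 3, 0, 0, 3.3, 8.54], [20.3, -0.5, 4.5, 0, 0, 3.3, 8.54], [20.3, -0.5, 5, 0, 0, 3.3, 8.54], [20.3, -0.5, 5, 0, 0, 3.3, 8.54], [20.3, -0.5, 5, 0, 0, 3.3, 8.54]]
  ]
}}

```text
t: 13.92
tcp_pos: [0.5361, -0.0004, 0.082]
tool_rot: [0.7, 0.714, -0.0, -0.0]
force: [0.3, -1.0, 0.6]
finger_gap: 0.998
gripper_force: 0.0
```

```bash
python3 -c "
from h import *
s=manip.sense();print(s['t'],s['qd'])
t=cams.snapshot('top');cv2.imwrite('pics/t3.png',t[:,:,::-1])
for n,c,z in (('top',(374,206),.054),):
  a,pa=patch(t,'yellow',c);print(a,atz(n,a,z),yaw(n,pa,z))
move([.536,.001,.0255],1.2)"
```

```text
13.9167 [-0.017  -0.0242 -0.0178  0.0032  0.002   0.0037]
[373.2256 205.148 ] [ 0.5586 -0.2003  0.054 ] (np.float64(94.74669369972845), np.float64(0.05022836610178646), np.float64(0.03461589051316959))
tcp [ 0.5367 -0.0009  0.0827] tooly 1.15 q6 -0.22961279661228806 -> shift cm [ 0.19 -0.07  5.72] turn z -0.05
```

Request:
{"method": "carry_out", "body": {
  "targets": [
    [[0.2, -0.1, 3, 0, 0, 0, 8.54], [0.2, -0.1, 4.6, 0, 0, 0, 8.54], [0.2, -0.1, 5.4, 0, 0, 0, 8.54], [0.2, -0.1, 5.7, 0, 0, 0, 8.54], [0.2, -0.1, 5.7, 0, 0, 0, 8.54], [0.2, -0.1, 5.7, 0, 0, 0, 5.5], [0.2, -0.1, 5.7, 0, 0, 0, 5.5], [0.2, -0.1, 5.7, 0, 0, 0, 5.5], [0.2, -0.1, 5.7, 0, 0, 0, 5.5], [0.2, -0.1, 5.7, 0, 0, 0, 5.5], [0.2, -0.1, 5.7, 0, 0, 0, 5.5]]
  ]
}}

```text
t: 14.88
tcp_pos: [0.5358, 0.002, 0.0271]
tool_rot: [0.699, 0.715, 0.0, 0.001]
force: [-0.6, -1.6, 7.0]
finger_gap: 0.684
gripper_force: 42.8
```

```bash
python3 -c "
from h import *
s=manip.sense();print(s['t'],s['finger_gap']*8.54,s['force'])
move([.5572,-.201,.125],4.5)"
```

```text
14.8833 5.837549157129636 [-0.6238 -1.6317  7.0137]
tcp [0.5358 0.002  0.0271] tooly 1.25 q6 -0.22594539535394872 -> shift cm [-20.35   1.72  -9.77] turn z -3.25
```

Request:
{"method": "carry_out", "body": {
  "targets": [
    [[0, 0, -1, 0, 0, 0, 5.5], [0, 0, -4, 0, 0, 0, 5.5], [0, 0, -8, 0, 0, 0, 5.5], [-2, 0.2, -9.8, 0, 0, -1, 5.5], [-6, 0.5, -9.8, 0, 0, -2, 5.5], [-10, 0.8, -9.8, 0, 0, -3.2, 5.5], [-14, 1.2, -9.8, 0, 0, -3.2, 5.5], [-17, 1.5, -9.8, 0, 0, -3.2, 5.5], [-19, 1.7, -9.8, 0, 0, -3.2, 5.5], [-20.3, 1.7, -9.8, 0, 0, -3.2, 5.5], [-20.3, 1.7, -9.8, 0, 0, -3.2, 5.5], [-20.3, 1.7, -9.8, 0, 0, -3.2, 5.5]]
  ]
}}

```text
t: 15.88
tcp_pos: [0.5557, -0.1997, 0.1238]
tool_rot: [0.68, 0.733, 0.0, -0.001]
force: [-0.6, 0.4, -1.5]
finger_gap: 0.688
gripper_force: 43.9
```

```bash
python3 -c "
from h import *
s=manip.sense();print(s['t'],s['finger_gap']*8.54,s['force'],s['qd'])
move([.5572,-.201,.086],4.5)"
```

```text
15.8833 5.877672334469689 [-0.6091  0.4483 -1.4587] [ 0.0312 -0.0038  0.027   0.0044  0.0022  0.0005]
tcp [ 0.5557 -0.1997  0.1238] tooly 4.36 q6 -0.6109225387186222 -> shift cm [-0.15  0.14  3.78] turn z -0.14
```

Request:
{"method": "carry_out", "body": {
  "targets": [
    [[-0.1, 0.1, 2, 0, 0, 0, 5.5], [-0.1, 0.1, 3, 0, 0, 0, 5.5], [-0.1, 0.1, 3.5, 0, 0, 0, 5.5], [-0.1, 0.1, 3.7, 0, 0, 0, 5.5], [-0.1, 0.1, 3.7, 0, 0, 0, 5.5], [-0.1, 0.1, 3.7, 0, 0, 0, 5.5]]
  ]
}}

```text
t: 16.38
tcp_pos: [0.5576, -0.2006, 0.087]
tool_rot: [0.679, 0.734, 0.0, 0.0]
force: [0.2, 0.3, -1.4]
finger_gap: 0.683
gripper_force: 43.9
```

Request:
{"method": "carry_out", "body": {
  "targets": [
    [[0, 0, 0.2, 0, 0, 0, 5.5], [0, 0, 0.4, 0, 0, 0, 5.5], [0, 0, 0.55, 0, 0, 0, 5.5], [0, 0, 0.55, 0, 0, 0, 5.5], [0, 0, 0.55, 0, 0, 0, 5.5]]
  ]
}}

```text
t: 16.8
tcp_pos: [0.5574, -0.2013, 0.0813]
tool_rot: [0.679, 0.734, 0.0, 0.0]
force: [0.2, 0.2, -1.4]
finger_gap: 0.685
gripper_force: 43.9
```

Request:
{"method": "carry_out", "body": {
  "targets": [
    [[0, 0, 0.05, 0, 0, 0, 5.5], [0, 0, 0.1, 0, 0, 0, 5.5], [0, 0, 0.1, 0, 0, 0, 5.5], [0, 0, 0.1, 0, 0, 0, 5.5]]
  ]
}}

```text
t: 17.13
tcp_pos: [0.5575, -0.2013, 0.0811]
tool_rot: [0.679, 0.734, 0.0, 0.0]
force: [-1.5, 0.9, 5.2]
finger_gap: 0.683
gripper_force: 44.7
```

Request:
{"method": "carry_out", "body": {
  "targets": [
    [[0, 0, 0, 0, 0, 0, 6.4], [0, 0, 0, 0, 0, 0, 8.54], [0, 0, 0, 0, 0, 0, 8.54], [0, 0, 0, 0, 0, 0, 8.54], [0, 0, -1, 0, 0, 0, 8.54], [0, 0, -3, 0, 0, 0, 8.54], [0, 0, -6, 0, 0, 0, 8.54], [-3, 0, -6.5, 0, 0, 0, 8.54], [-7, 0, -6.5, 0, 0, 0, 8.54], [-10.5, 0, -6.5, 0, 0, 0, 8.54], [-12.5, 0, -6.5, 0, 0, 0, 8.54], [-12.5, 0, -6.5, 0, 0, 0, 8.54]]
  ]
}}

```text
t: 18.13
tcp_pos: [0.5679, -0.3316, 0.1465]
tool_rot: [0.681, 0.732, -0.0, 0.003]
force: [0.4, -0.7, 0.2]
finger_gap: 1.0
gripper_force: 0.0
```

```bash
python3 -c "
from h import *
s=manip.sense();print(s['t'],s['q'],s['force'])
t=cams.snapshot('top')
u=cams.snapshot('side');o=np.zeros((450,800,3),np.uint8)
o[:450,:400]=cv2.resize(t[170:245,330:400],(400,428))[:450].__class__ and cv2.resize(t[170:245,333:400],(400,450));o[:,400:]=cv2.resize(u[125:192,310:370],(400,450))
cv2.imwrite('pics/t4.png',o[:,:,::-1])
try:
  a,pa=patch(t,'red',(373,205));print(a,atz('top',a,.072),yaw('top',pa,.072))
except Exception as e: print(e)
print(atz('top',(460,222),0))
move([.5662,-.327,.05],4.5)"
```

```text
18.1333 [-0.6975  0.6896  1.4371 -0.0014  1.0089 -0.7698] [ 0.4346 -0.739   0.1891]
[374.0996 204.3763] [ 0.5593 -0.2012  0.072 ] (np.float64(95.29950086458305), np.float64(0.049620307330615274), np.float64(0.03440019091014753))
[ 0.5053 -0.5285  0.    ]
tcp [ 0.5667 -0.3263  0.1455] tooly 4.32 q6 -0.7688296298229863 -> shift cm [-0.07 -0.06  9.55] turn z -0.18
```

View pics/t4.png

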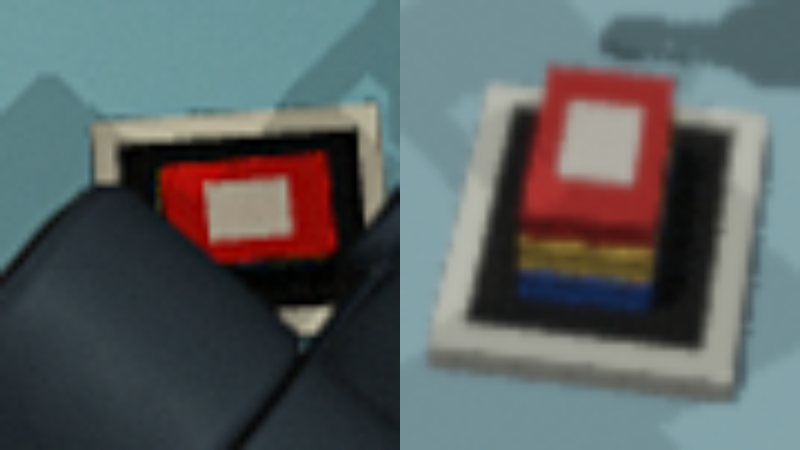

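The pile is neat in both views, with red's patch at crop (247,208) in the top view and the three layers aligned in the side view. Now I'll lower the open fingers behind the board's -y edge.

Request:
{"method": "carry_out", "body": {
  "targets": [
    [[-0.2, 0, 3, 0, 0, 0, 8.54], [-0.2, 0, 6, 0, 0, 0, 8.54], [-0.2, 0, 9, 0, 0, 0, 8.54], [-0.2, 0, 11, 0, 0, 0, 8.54], [-0.2, 0, 12, 0, 0, 0, 8.54], [-0.2, 0, 12.4, 0, 0, 0, 8.54], [-0.2, 0, 12.6, 0, 0, 0, 8.54], [-0.2, 0, 12.8, 0, 0, 0, 8.54], [-0.2, 0, 12.8, 0, 0, 0, 8.54], [-0.2, 0, 12.8, 0, 0, 0, 8.54]]
  ]
}}

```text
t: 19.07
tcp_pos: [0.568, -0.3283, 0.0187]
tool_rot: [0.679, 0.734, 0.0, 0.001]
force: [0.0, 0.4, 1.2]
finger_gap: 1.0
gripper_force: 0.0
```

```bash
python3 -c "
from h import *
s=manip.sense();print(s['t'],s['force'])
move([.5646,-.3067,.016],4.5)
move([.5512,.1021,.016],6.1)"
```

```text
19.0667 [0.0174 0.3627 1.1739]
tcp [ 0.568  -0.3283  0.0187] tooly 4.42 q6 -0.7713801287950235 -> shift cm [ 2.18 -0.17  0.27] turn z -0.08
tcp [ 0.568  -0.3283  0.0187] tooly 4.42 q6 -0.7713801287950235 -> shift cm [43.04  1.65  0.2 ] turn z -1.68
```

Request:
{"method": "carry_out", "body": {
  "targets": [
    [[0, 0, 0.2, 0, 0, 0, 8.54], [0, 0, 0.4, 0, 0, 0, 8.54], [0, 0, 0.4, 0, 0, 0, 8.54], [0.5, -0.1, 0.4, 0, 0, 0, 8.54], [1, -0.1, 0.4, 0, 0, 0, 8.54], [1.4, -0.2, 0.4, 0, 0, 0, 8.54], [1.7, -0.2, 0.4, 0, 0, 0, 8.54], [2, -0.2, 0.4, 0, 0, 0, 8.54], [2.3, -0.2, 0.4, 0, 0, 0, 8.54], [2.5, -0.2, 0.4, 0, 0, 0, 8.54], [2.5, -0.2, 0.4, 0, 0, 0, 8.54]]
  ]
}}

```text
t: 19.98
tcp_pos: [0.5637, -0.3034, 0.0134]
tool_rot: [0.679, 0.734, -0.0, 0.001]
force: [-0.1, -3.2, -1.8]
finger_gap: 1.003
gripper_force: 1.4
```

```bash
python3 -c "
from h import *
s=manip.sense();print(s['t'],s['force'])
t=cams.snapshot('side');cv2.imwrite('pics/t5.png',cv2.resize(t[110:200,290:410,::-1],None,fx=5,fy=5,interpolation=cv2.INTER_CUBIC))
move([.5512,.1021,.015],6.1)"
```

```text
19.9833 [-0.0713 -3.161  -1.7836]
tcp [ 0.5637 -0.3034  0.0134] tooly 4.42 q6 -0.7450935372143033 -> shift cm [40.52  1.87 -0.19] turn z -1.68
```

View pics/t5.png

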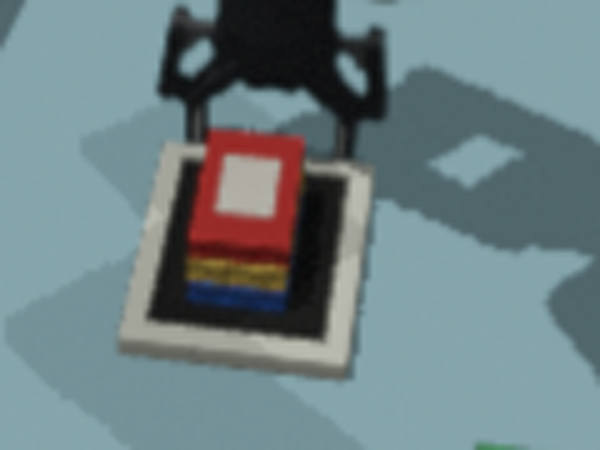

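Both fingers touch the board's edge, at crop (197,140) and (347,155), and the body is clear of the pile. Now the slide itself.

Request:
{"method": "carry_out", "body": {
  "targets": [
    [[0.3, 0, -0.1, 0, 0, 0, 8.54], [0.8, 0, -0.1, 0, 0, 0, 8.54], [1.5, 0.1, -0.1, 0, 0, 0, 8.54], [2.3, 0.1, -0.1, 0, 0, 0, 8.54], [3.1, 0.1, -0.1, 0, 0, -0.1, 8.54], [3.9, 0.2, -0.1, 0, 0, -0.1, 8.54], [4.7, 0.2, -0.1, 0, 0, -0.2, 8.54], [5.5, 0.3, -0.1, 0, 0, -0.2, 8.54], [6.3, 0.3, -0.1, 0, 0, -0.3, 8.54], [7.1, 0.3, -0.1, 0, 0, -0.3, 8.54], [7.9, 0.4, -0.1, 0, 0, -0.3, 8.54], [8.7, 0.4, -0.1, 0, 0, -0.4, 8.54]]
  ]
}}

```text
t: 21.03
tcp_pos: [0.5608, -0.2153, 0.0145]
tool_rot: [0.677, 0.736, 0.0, 0.0]
force: [0.7, -5.3, -0.2]
finger_gap: 1.0
gripper_force: 2.5
```

Request:
{"method": "carry_out", "body": {
  "targets": [
    [[0.8, 0, 0, 0, 0, 0, 8.54], [1.6, 0.1, 0, 0, 0, 0, 8.54], [2.4, 0.1, 0, 0, 0, -0.1, 8.54], [3.2, 0.2, 0, 0, 0, -0.1, 8.54], [4, 0.2, 0, 0, 0, -0.2, 8.54], [4.8, 0.2, 0, 0, 0, -0.2, 8.54], [5.6, 0.3, 0, 0, 0, -0.2, 8.54], [6.4, 0.3, 0, 0, 0, -0.3, 8.54], [7.2, 0.3, 0, 0, 0, -0.3, 8.54], [7.9, 0.4, 0, 0, 0, -0.3, 8.54], [8.4, 0.4, 0, 0, 0, -0.4, 8.54], [8.6, 0.4, 0, 0, 0, -0.4, 8.54]]
  ]
}}

```text
t: 22.03
tcp_pos: [0.5571, -0.1289, 0.0144]
tool_rot: [0.674, 0.739, -0.0, -0.0]
force: [-0.2, -5.3, 1.0]
finger_gap: 0.998
gripper_force: 2.7
```

```bash
python3 -c "
from h import *
s=manip.sense();print(s['t'],s['force'])
move([.5512,.1021,.014],6.1)
t=cams.snapshot('side');cv2.imwrite('pics/t6.png',cv2.resize(t[140:310,260:400,::-1],None,fx=3.5,fy=3.5,interpolation=cv2.INTER_CUBIC))"
```

```text
22.0333 [-0.1924 -5.2955  1.0419]
tcp [ 0.5571 -0.1289  0.0144] tooly 5.27 q6 -0.5148211937314723 -> shift cm [23.06  1.53  0.05] turn z -0.83
```

View pics/t6.png

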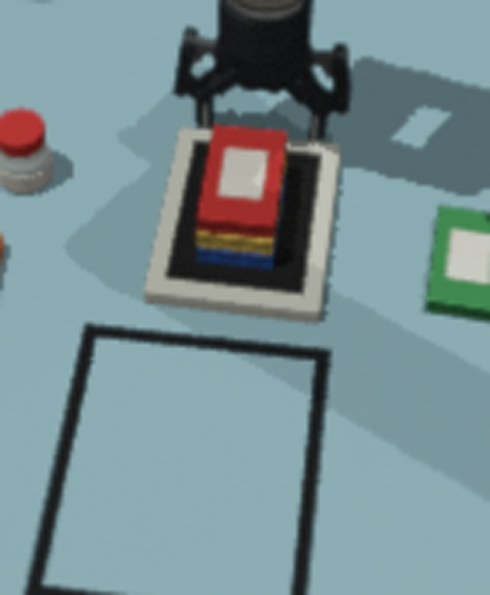

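The board slides straight and the pile is still neat (crop (243,195), board (243,220)). I'll continue to about 4 cm short of the goal, then measure.

Request:
{"method": "carry_out", "body": {
  "targets": [
    [[0.3, 0, 0, 0, 0, 0, 8.54], [0.9, 0.1, 0, 0, 0, 0, 8.54], [1.7, 0.1, 0, 0, 0, -0.1, 8.54], [2.5, 0.2, 0, 0, 0, -0.1, 8.54], [3.3, 0.2, 0, 0, 0, -0.1, 8.54], [4.1, 0.3, 0, 0, 0, -0.1, 8.54], [4.9, 0.3, 0, 0, 0, -0.2, 8.54], [5.7, 0.4, 0, 0, 0, -0.2, 8.54], [6.5, 0.4, 0, 0, 0, -0.2, 8.54], [7.3, 0.5, 0, 0, 0, -0.3, 8.54], [8.1, 0.5, 0, 0, 0, -0.3, 8.54], [8.9, 0.6, 0, 0, 0, -0.3, 8.54]]
  ]
}}

```text
t: 23.08
tcp_pos: [0.5548, -0.0409, 0.0143]
tool_rot: [0.672, 0.74, -0.0, -0.0]
force: [-0.8, -5.5, 0.9]
finger_gap: 0.999
gripper_force: 2.8
```

Request:
{"method": "carry_out", "body": {
  "targets": [
    [[0.8, 0.1, 0, 0, 0, 0, 8.54], [1.6, 0.1, 0, 0, 0, 0, 8.54], [2.4, 0.2, 0, 0, 0, -0.1, 8.54], [3.2, 0.2, 0, 0, 0, -0.1, 8.54], [4, 0.3, 0, 0, 0, -0.1, 8.54], [4.8, 0.3, 0, 0, 0, -0.1, 8.54], [5.6, 0.4, 0, 0, 0, -0.2, 8.54], [6.4, 0.4, 0, 0, 0, -0.2, 8.54], [7.2, 0.5, 0, 0, 0, -0.2, 8.54], [8, 0.5, 0, 0, 0, -0.3, 8.54], [8.6, 0.6, 0, 0, 0, -0.3, 8.54], [9, 0.6, 0, 0, 0, -0.3, 8.54], [9, 0.6, 0, 0, 0, -0.3, 8.54]]
  ]
}}

```text
validation failed for argument at $.ta...
```

```bash
python3 -c "
from h import *
s=manip.sense();print(s['t'],s['force'])
move([.5512,.1021,.014],6.1)
u=cams.snapshot('side');t=cams.snapshot('top')
cv2.imwrite('pics/t7.png',np.hstack([cv2.resize(t[170:250,220:310,::-1],(400,356),interpolation=cv2.INTER_CUBIC),cv2.resize(u[190:325,260:400,::-1],(370,356),interpolation=cv2.INTER_CUBIC)]))"
```

```text
23.0833 [-0.7901 -5.4776  0.9258]
tcp [ 0.5548 -0.0409  0.0143] tooly 5.51 q6 -0.3697220648472493 -> shift cm [14.27  1.02  0.03] turn z -0.59
```

Request:
{"method": "carry_out", "body": {
  "targets": [
    [[0.3, 0, 0, 0, 0, 0, 8.54], [0.9, 0.1, 0, 0, 0, 0, 8.54], [1.7, 0.1, 0, 0, 0, -0.1, 8.54], [2.5, 0.2, 0, 0, 0, -0.1, 8.54], [3.3, 0.2, 0, 0, 0, -0.1, 8.54], [4.1, 0.3, 0, 0, 0, -0.2, 8.54], [4.9, 0.3, 0, 0, 0, -0.2, 8.54], [5.7, 0.4, 0, 0, 0, -0.3, 8.54], [6.5, 0.5, 0, 0, 0, -0.3, 8.54], [7.3, 0.5, 0, 0, 0, -0.4, 8.54], [8.1, 0.6, 0, 0, 0, -0.4, 8.54], [8.9, 0.6, 0, 0, 0, -0.4, 8.54]]
  ]
}}

```text
t: 24.18
tcp_pos: [0.5525, 0.0493, 0.0142]
tool_rot: [0.67, 0.743, -0.0, -0.0]
force: [1.3, -3.6, -2.0]
finger_gap: 1.001
gripper_force: 2.1
```

Request:
{"method": "carry_out", "body": {
  "targets": [
    [[0.7, 0, 0, 0, 0, 0, 8.54], [1.2, 0.1, 0, 0, 0, 0, 8.54], [1.5, 0.1, 0, 0, 0, 0, 8.54], [1.6, 0.1, 0, 0, 0, 0, 8.54], [1.6, 0.1, 0, 0, 0, 0, 8.54]]
  ]
}}

```text
t: 24.6
tcp_pos: [0.5518, 0.065, 0.0143]
tool_rot: [0.67, 0.743, 0.0, -0.0]
force: [0.1, -1.5, -0.6]
finger_gap: 1.005
gripper_force: 0.1
```

```bash
python3 -c "
from h import *
s=manip.sense();print(s['t'],s['force'])
move([.5512,.1021,.014],6.1)
u=cams.snapshot('side');t=cams.snapshot('top')
cv2.imwrite('pics/t7.png',np.hstack([cv2.resize(t[175:245,220:310,::-1],(450,350),interpolation=cv2.INTER_CUBIC),cv2.resize(u[190:330,260:400,::-1],(350,350),interpolation=cv2.INTER_CUBIC)]))"
```

```text
24.6 [ 0.1018 -1.4987 -0.5778]
tcp [0.5518 0.065  0.0143] tooly 5.91 q6 -0.18815720217608164 -> shift cm [3.69 0.33 0.03] turn z -0.19
```

View pics/t7.png

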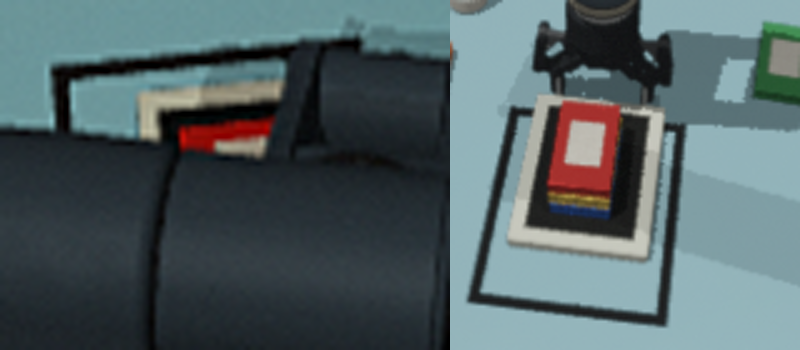

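The board is partly inside the outline. In the side half, the board's top corners are at (510,238), (538,95), (664,108) and (650,252). In the top half, its +x+y corner is at (140,93) and the tape's outer corner at (52,67). I'll work out the remaining push.

```bash
python3 -c "
from h import *
S=lambda p:((p[0]-450+.5)/2.5-.5+260,(p[1]+.5)/2.5-.5+190)
T=lambda p:((p[0]+.5)/5-.5+220,(p[1]+.5)/5-.5+175)
c=np.array([.5407,.2025]);a=np.radians(6.1);M=np.array([[np.cos(a),np.sin(a)],[-np.sin(a),np.cos(a)]])
P=np.array([atz('side',S(p),.018)[:2] for p in [(510,238),(538,95),(664,108),(650,252)]])
print((P-c)@M.T,P.mean(0),(P.mean(0)-c)@M.T)
print('top corner',M@(atz('top',T((140,93)),.018)[:2]-c))
print('tape outer corner',M@(atz('top',T((52,67)),0)[:2]-c),M@(atz('side',S((470,300)),0)[:2]-c))
"
```

```text
[[ 0.064   0.0511]
 [ 0.0661 -0.1237]
 [-0.0713 -0.1246]
 [-0.0739  0.0481]] [0.5409 0.1651] [-0.0038 -0.0373]
top corner [0.0672 0.0513]
tape outer corner [0.0958 0.118 ] [0.0929 0.1131]
```

Request:
{"method": "carry_out", "body": {
  "targets": [
    [[0.3, 0, 0, 0, 0, 0, 8.54], [0.8, 0.1, 0, 0, 0, 0, 8.54], [1.5, 0.1, 0, 0, 0, 0, 8.54], [2.2, 0.2, 0, 0, 0, -0.1, 8.54], [2.9, 0.3, 0, 0, 0, -0.1, 8.54], [3.4, 0.3, 0, 0, 0, -0.2, 8.54], [3.7, 0.3, 0, 0, 0, -0.2, 8.54], [3.8, 0.3, 0, 0, 0, -0.2, 8.54], [3.8, 0.3, 0, 0, 0, -0.2, 8.54], [3.8, 0.3, 0, 0, 0, -0.2, 8.54]]
  ]
}}

```text
t: 25.53
tcp_pos: [0.5512, 0.1029, 0.0144]
tool_rot: [0.668, 0.744, 0.0, -0.0]
force: [0.4, -0.3, 0.9]
finger_gap: 1.001
gripper_force: 0.5
```

Request:
{"method": "carry_out", "body": {
  "targets": [
    [[-0.5, 0, 0, 0, 0, 0, 8.54], [-1.5, 0, 0, 0, 0, 0, 8.54], [-3.5, 0, 0, 0, 0, 0, 8.54], [-6, 0, -1, 0, 0, 0, 8.54], [-10, 0, -4, 0, 0, 0, 8.54], [-14, 0, -8, 0, 0, 0, 8.54], [-18, 0, -12, 0, 0, 0, 8.54], [-22, 0, -12, 0, 0, 0, 8.54], [-26, 0, -12, 0, 0, 0, 8.54], [-30, 0, -12, 0, 0, 0, 8.54], [-32, 0, -12, 0, 0, 0, 8.54], [-32, 0, -12, 0, 0, 0, 8.54]]
  ]
}}

```text
t: 26.53
tcp_pos: [0.5868, -0.2247, 0.1355]
tool_rot: [0.671, 0.742, -0.0, 0.004]
force: [1.0, 0.0, 0.1]
finger_gap: 1.001
gripper_force: 0.0
```

```bash
python3 -c "
from h import *
u=cams.snapshot('side');t=cams.snapshot('top')
cv2.imwrite('pics/t8.png',np.hstack([cv2.resize(t[175:245,220:310,::-1],(450,350),interpolation=cv2.INTER_CUBIC),cv2.resize(u[190:330,260:400,::-1],(350,350),interpolation=cv2.INTER_CUBIC)]))
a,pa=patch(t,'red',(266,210));print(atz('top',a,.072),yaw('top',pa,.072),manip.sense()['t'])"
```

```text
[0.5447 0.2093 0.072 ] (np.float64(97.2695941794357), np.float64(0.049808083319182406), np.float64(0.0354046410034793)) 26.6333
```

View pics/t8.png

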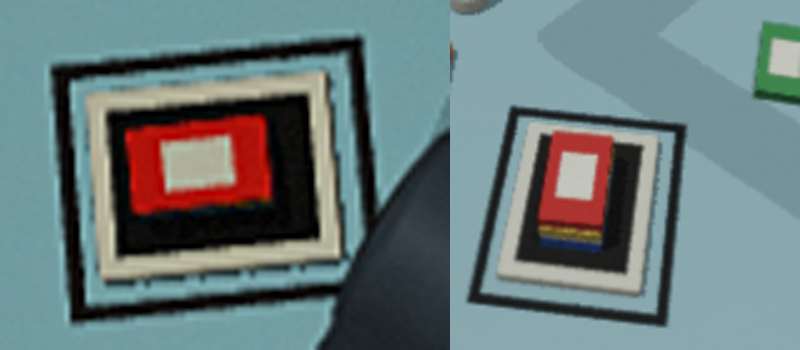

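The board lies inside the tape with a visible gap all round: board from (88,95) to (340,265), inner tape from (70,75) to (370,310). The pile is aligned and the robot is clear, so I'm handing the job in.

```bash
python3 -c "
from station import sign_off
print(sign_off())"
```

```text
the job is handed in; nothing more can be done
None
```

The blue, yellow and red boxes are stacked on the board and the board was slid inside the black outline; the last pictures show the pile neat and the board clear of the tape all round. I handed the job in at about 27 s, and the hand-in call returned no verdict.

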